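# Stack a tiered stoneware jar on the banding wheel for decorating

### The job

Set up the tiered stacking jar on the banding wheel so its line can be painted round all the pieces at once: the widest tier upright in the middle of the wheel first, then one piece at a time the medium tier, the small tier and last the lid, each seated fully home in the mouth of the piece below. Set everything down gently, let go, and do not knock over or push aside the planter, the slip jar, the two kiln props or the small flat clay lid of another jar.

Things in the scene. Friction and masses are not known exactly. Their poses are not given: they have to be found in the camera images.
- tier_large: Widest tier of the jar: open round straight-walled cup, dark slip-coated stoneware with bare clay rim; 70 mm across, 56 mm high overall, wall 8 mm (mouth 54 mm across, inside floor 13 mm above the underside); its lowest 6 mm is a bare clay foot 64 mm across. About 0.24 kg, upright on the table. Origin: centre of the underside; z up.
- tier_medium: Medium tier: same kind of cup, 61 mm across, 46 mm high overall, wall 8 mm (mouth 45 mm across, floor at 13 mm). Its lowest 6 mm is a spigot 50 mm across, tapering to 44 mm, that drops into the widest tier's mouth until the shoulder rests on its rim: seated, its origin is 50 mm above the widest tier's. About 0.15 kg, upright. Origin: centre of the underside; z up.
- tier_small: Small tier: same kind of cup, 52 mm across, 36 mm high overall, wall 8 mm (mouth 36 mm across, floor at 13 mm). Its lowest 6 mm is a spigot 41 mm across, tapering to 35 mm, that drops into the medium tier's mouth until the shoulder rests on its rim: seated, its origin is 40 mm above the medium tier's. About 0.09 kg, upright. Origin: centre of the underside; z up.
- lid: Lid: dark domed disc 44 mm across (edge 6 to 10 mm above the underside) with a round knob 22 mm across at 23 to 34 mm, on a neck 16 mm across; 37 mm high overall. Its lowest 6 mm is a spigot 32 mm across, tapering to 26 mm, that drops into the small tier's mouth: seated, its origin is 30 mm above the small tier's. About 0.05 kg, knob up. Origin: centre of the underside; z up.
- wheel_head: Head of the banding wheel (a potter's hand turntable): a flat bright metal disc 170 mm across with dark engraved centring rings, its top 65 mm above the table, on a narrower cast-iron foot that stays put. The head turns on its upright axis with slight friction. Origin: centre of the head's top face; z is up.
- planter: Bystander: a finished bellied dark planter with a white wavy line, 96 mm across its belly, 64 mm high, open at the top. Origin: centre of its underside.
- slip_jar: Bystander: a closed white plastic jar of slip with a black lid, 68 mm across, 68 mm high. Origin: centre of its underside.
- prop_a: Bystander: the taller kiln prop, a cream fireclay tube 30 mm across and 50 mm high, standing on end. Origin: centre of its underside.
- prop_b: Bystander: the shorter kiln prop, a cream fireclay tube 30 mm across and 38 mm high, standing on end. Origin: centre of its underside.
- odd_lid: Bystander: lid of another jar, not of this one: a flat bare clay disc 38 mm across and 6 mm thick with a button knob 12 mm across, 16 mm high overall, lying flat. Origin: centre of its underside.

How it is judged:
By the outcome, as a careful person would: the job done as asked, in the order asked, and still so for the second after the job is handed in, with the robot touching nothing.
It also fails if it takes over 122 s, if anything falls off the work surface, if the arm or the gripper's body presses on something with over 40 N, if the wrist force passes 120 N, or if a joint passes its speed limit or range.

### The arm

A 7-joint arm with a two-finger parallel gripper is mounted at the origin on the work surface. World frame = base frame: x ahead of the robot, y to its left, z up, the work surface at z = 0. Lengths are in m, angles in rad, forces in N, time in s.
With the tool pointing down it reaches from about 0.425 to 0.925 m from the base axis. Payload 6.8 kg.
Tool frame: the origin (TCP) lies on the centre line of the jaws, within the pads' length; the fingertips stand 19 mm ahead of it and the grasp point (between the pads) is the TCP (tcp_to_tips is the distance from the TCP to the fingertips, in m); x points along the fingers, y is the direction in which the jaws open and shut, and the axes are right-handed (so a half turn about x gives the same grasp; the last joint's range is limited). The gripper opens to 85 mm and grips with 20 to 120 N. Pads are 22 mm wide; open, the fingers measure 114 mm over their backs; the gripper's body (76 mm by 85 mm) begins 54 mm behind the grasp point. The pads swing forward as they close: fully open they stand 13 mm farther back than shut.
Start: joints at [1.18, 0.477, 0.022, 1.555, -0.011, 1.109, -0.083], TCP at [0.188, -0.648, 0.25] pointing down, gripper open.
Joint ranges: [-2.96, 2.96], [-0.34, 2.1], [-1.41, 1.46], [0.24, 2.44], [-1.37, 4.51], [0.17, 1.92], [-2.96, 2.96]. Speed limits (rad/s): [2.39, 2.39, 3.14, 3.14, 3.14, 3.14, 3.14].

### API

Orientations are given as a unit quaternion [w, x, y, z].
In Python, from station import get_obs, read_camera, hand_in, spot_in, cut_out, tcp_to_tips gives the robot as it stands.
- The arm moves only by the shell command python3 -m jog 'ROWS' [FORCE]. ROWS is JSON, a list of rows, each an object of numbers: "gripper": the closure, from 0 (fully open) to 1 (shut); "dx", "dy", "dz": the shift along the world's x, y, z in m; "rx", "ry", "rz": the turn, a rotation vector about the world's x, y, z in degrees. In form: [{"gripper": .., "dx": .., "dy": .., "dz": .., "rx": .., "ry": .., "rz": ..}, ...]. A call has 1 to 10 rows; each row is the pose to reach, as a shift and turn from the pose commanded when the call began; what a row does not reach only later rows make up. A row lasts 1/10 s, in which the tool goes at most 50 mm and 8.59 degrees, less where a joint would pass 70% of its speed; a pose out of reach is approached as far as the arm can. A call with a gripper value outside its range is refused whole. The fingers move at their own pace and stop on an object; FORCE is the grip in N (left out, the last holds). Time passes only in rows, so rows that repeat a pose let the fingers close. It gives the time, the measured TCP pose, the force and the opening at its end, in the units of the state.
- get_obs(): the state, without advancing time (a new reading comes with each control period).
- read_camera(name): name is "side" or "top"; returns a dict with "pixels" (400x640x3 uint8, blue, green, red), "range_z" (400x640 float32, m along the optical axis (not along the pixel's ray), 0 where there is no reading), "camera_matrix" (3x3 intrinsics, pixels), "D" ([k1, k2, p1, p2, k3] as OpenCV has them; the pictures are not rectified), "cam_to_world" (4x4, takes a point from camera to world coordinates). Camera axes: x right, y down, z forward; pixel columns grow to the right and rows downward; lengths in m; the calibration is good to about 2 mm. A picture is of the moment at which its call begins.
- hand_in(): hands the job in, once; it reports no verdict.
Trained networks look in the newest picture that a camera, given by its name, has taken for a name from the list of things; names that differ only in an ending like _2 or _b are one class to them, and where a whole thing is asked for, a point or a joint stands for the part that bears it (a point fixed in the world has none). Each returns a list of dicts, best first, with "conf" (0 to 1); they miss things now and then, are a little off and sometimes report something else, mostly with a low value. They report only what shows in the picture. A call takes as long as a camera call.
- spot_in(camera, label): "box" ([centre column, centre row, width, height] in pixels, round what is visible of it).
- cut_out(camera, label): "mask" (400x640 bool, what is visible of it) and "box" ([centre column, centre row, width, height] in pixels, round what is visible of it).
The state is a dict: "t": time; "q": joint angles; "joint_vel": joint speeds; "joint_torque": joint torques, N m; "eef_pos": TCP position; "tool_rot": TCP orientation; "contact_force": force on the tool from outside, world axes, zero at the start; "torque": the same for the moment, N m; "gripper_width": opening from 0.0 (shut) to 1.0 (fully open).
Only numpy, scipy, OpenCV 4.12 (cv2) and the standard library are available. Lean on these libraries where they do the work, as an engineer would, in place of code of your own. Each camera call takes 0.05 s, during which the arm holds its last target. There are 200 camera calls.

## Working session

There is one attempt and no reset: what is moved stays moved. The work goes in short steps, Python scripts to look and compute and a shell command to move; the robot and the scene stay as the last step left them, time stands still between calls to the robot, and variables do not carry over. Pictures are saved under pics/ and viewed, about 12 in all and at most 16, crops included, and the job is handed in when it is done.

```bash
ls; mkdir -p pics; cat > h.py <<'E'
import numpy as np, cv2
from station import *
def world(c,mask):
    v,u=np.nonzero(mask&(c["range_z"]>0)); z=c["range_z"][v,u]
    p=cv2.undistortPoints(np.c_[u,v].astype(np.float64)[:,None],c["camera_matrix"],np.array(c["D"]))[:,0]
    P=np.c_[p*z[:,None],z]; T=np.array(c["cam_to_world"]); return P@T[:3,:3].T+T[:3,3],np.c_[u,v]
E
python3 - <<'E'
from h import *
o=get_obs();print(o['t'],o['eef_pos'],o['tool_rot'],o['gripper_width'],tcp_to_tips)
for n in("top","side"):
    c=read_camera(n);cv2.imwrite(f"pics/{n}0.png",c["pixels"]);print(n,np.round(c["cam_to_world"],3).tolist())
    for l in "tier_large tier_medium tier_small lid wheel_head planter slip_jar prop_a odd_lid".split():
        for d in cut_out(n,l)[:3]:
            if d["conf"]<.3: continue
            P,_=world(c,d["mask"])
            if len(P)<5: continue
            zt=np.percentile(P[:,2],97);Q=P[P[:,2]>zt-.006]
            print(n,l,round(d["conf"],2),np.round(d["box"]),"zt",round(zt,3),"mid",np.round((np.percentile(Q,2,axis=0)+np.percentile(Q,98,axis=0))/2,4),"ext",np.round(np.ptp(Q,axis=0),3))
E
```

```text
pics
0.0 [ 0.18818477 -0.64765192  0.24931985] [-0.09901615 -0.6999034  -0.10030177  0.70019325] 1.0014267583025542 0.019
top [[-0.014, -0.991, 0.134, 0.397], [-1.0, 0.014, -0.001, -0.008], [-0.001, -0.134, -0.991, 0.956], [0.0, 0.0, 0.0, 1.0]]
top tier_large 0.87 [326. 159.  29.  36.] zt 0.058 mid [ 0.6277 -0.0147  0.0557] ext [0.067 0.066 0.01 ]
top tier_large 0.58 [429. 149.  71.  70.] zt 0.068 mid [ 0.6476 -0.2652  0.065 ] ext [0.168 0.168 0.01 ]
top tier_medium 0.72 [175. 236.  28.  24.] zt 0.047 mid [0.4414 0.3411 0.0455] ext [0.056 0.06  0.01 ]
top tier_small 0.67 [395. 231.  23.  21.] zt 0.038 mid [ 0.4526 -0.1785  0.0362] ext [0.049 0.048 0.008]
top lid 0.71 [284. 228.  21.  21.] zt 0.038 mid [0.4682 0.0808 0.0363] ext [0.019 0.019 0.008]
top wheel_head 0.8 [430. 146.  72.  66.] zt 0.068 mid [ 0.6469 -0.265   0.065 ] ext [0.168 0.168 0.01 ]
top planter 0.86 [230. 162.  42.  44.] zt 0.064 mid [0.6248 0.2158 0.0628] ext [0.075 0.077 0.009]
top planter 0.33 [324. 160.  31.  36.] zt 0.058 mid [ 0.6277 -0.0147  0.0557] ext [0.067 0.068 0.01 ]
top slip_jar 0.63 [481. 232.  32.  32
[... 913 characters left out ...]
lid 0.54 [326. 254.  16.  23.] zt 0.039 mid [0.4699 0.0851 0.0371] ext [0.021 0.02  0.008]
side wheel_head 0.74 [331. 156.  63.  28.] zt 0.068 mid [ 0.6483 -0.2609  0.0656] ext [0.17  0.172 0.008]
side planter 0.74 [231. 254.  44.  52.] zt 0.065 mid [0.6272 0.219  0.063 ] ext [0.079 0.08  0.008]
side slip_jar 0.9 [411. 165.  24.  28.] zt 0.068 mid [ 0.4488 -0.377   0.0653] ext [0.058 0.059 0.007]
side prop_a 0.77 [282. 235.  18.  25.] zt 0.051 mid [0.5747 0.0937 0.0488] ext [0.029 0.03  0.007]
side prop_a 0.53 [334. 191.  10.  12.] zt 0.039 mid [ 0.5779 -0.1524  0.0371] ext [0.025 0.031 0.007]
side odd_lid 0.66 [278. 281.  19.  10.] zt 0.018 mid [0.5125 0.2061 0.0159] ext [0.011 0.013 0.006]
```

View pics/top0.png

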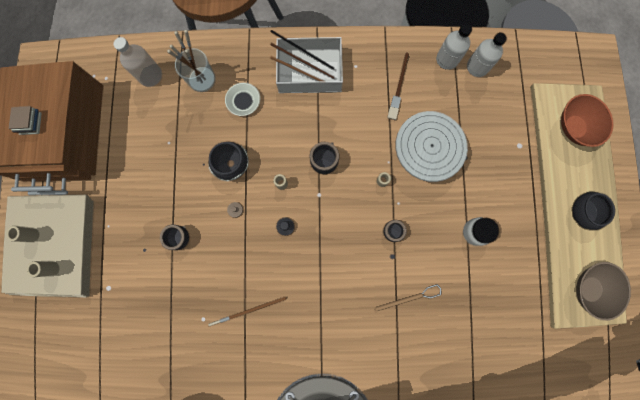

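View pics/side0.png

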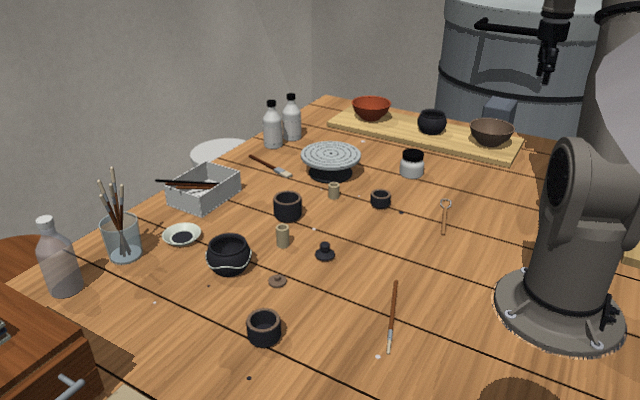

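The top view shows the tiers at (324,157), (175,237) and (395,231), the lid at (285,227) and the wheel at (431,147). The side view agrees, and every network hit matches the pictures. I'll start towards the large tier, turning the jaws to world x.

```bash
python3 -m jog '[{"dx":0.22,"dy":0.318,"rz":37,"gripper":0},{"dx":0.22,"dy":0.318,"rz":37},{"dx":0.22,"dy":0.318,"rz":37},{"dx":0.22,"dy":0.318,"rz":37},{"dx":0.22,"dy":0.318,"rz":37},{"dx":0.22,"dy":0.318,"rz":37},{"dx":0.22,"dy":0.318,"rz":37},{"dx":0.22,"dy":0.318,"rz":37},{"dx":0.22,"dy":0.318,"rz":37}]' 40
python3 -m jog '[{"dx":0.22,"dy":0.317,"rz":36.8},{"dx":0.22,"dy":0.317,"rz":36.8},{"dx":0.22,"dy":0.317,"rz":36.8},{"dx":0.22,"dy":0.317,"rz":36.8},{"dx":0.22,"dy":0.317,"rz":36.8},{"dx":0.22,"dy":0.317,"rz":36.8},{"dx":0.22,"dy":0.317,"rz":36.8},{"dx":0.22,"dy":0.317,"rz":36.8},{"dx":0.22,"dy":0.317,"rz":36.8},{"dx":0.22,"dy":0.317,"rz":36.8}]'
```

```text
$[0]: bad value
$[0]: bad value
```

```bash
python3 -m jog '[{"gripper":0,"dx":0.02,"dy":0.03,"dz":0,"rx":0,"ry":0,"rz":3}]' 40;python3 -m jog '[{"gripper":0,"dx":0.22,"dy":0.318,"dz":0,"rx":0,"ry":0,"rz":37},{"gripper":0,"dx":0.22,"dy":0.318,"dz":0,"rx":0,"ry":0,"rz":37},{"gripper":0,"dx":0.22,"dy":0.318,"dz":0,"rx":0,"ry":0,"rz":37},{"gripper":0,"dx":0.22,"dy":0.318,"dz":0,"rx":0,"ry":0,"rz":37},{"gripper":0,"dx":0.22,"dy":0.318,"dz":0,"rx":0,"ry":0,"rz":37},{"gripper":0,"dx":0.22,"dy":0.318,"dz":0,"rx":0,"ry":0,"rz":37},{"gripper":0,"dx":0.22,"dy":0.318,"dz":0,"rx":0,"ry":0,"rz":37},{"gripper":0,"dx":0.22,"dy":0.318,"dz":0,"rx":0,"ry":0,"rz":37},{"gripper":0,"dx":0.22,"dy":0.318,"dz":0,"rx":0,"ry":0,"rz":37}]'
```

```text
t: 1.1
eef_pos: [0.2041, -0.6212, 0.2501]
tool_rot: [-0.116, -0.697, -0.115, 0.699]
contact_force: [0.9, 0.2, -0.3]
gripper_width: 0.998
t: 2.0
eef_pos: [0.4321, -0.2946, 0.2509]
tool_rot: [0.336, 0.623, 0.336, -0.621]
contact_force: [0.8, -0.2, 0.4]
gripper_width: 1.002
```

```bash
python3 -m jog '[{"gripper":0,"dx":0.197,"dy":0.282,"dz":-0.06,"rx":0,"ry":0,"rz":33.8},{"gripper":0,"dx":0.197,"dy":0.282,"dz":-0.06,"rx":0,"ry":0,"rz":33.8},{"gripper":0,"dx":0.197,"dy":0.282,"dz":-0.06,"rx":0,"ry":0,"rz":33.8},{"gripper":0,"dx":0.197,"dy":0.282,"dz":-0.06,"rx":0,"ry":0,"rz":33.8},{"gripper":0,"dx":0.197,"dy":0.282,"dz":-0.06,"rx":0,"ry":0,"rz":33.8},{"gripper":0,"dx":0.197,"dy":0.282,"dz":-0.06,"rx":0,"ry":0,"rz":33.8},{"gripper":0,"dx":0.197,"dy":0.282,"dz":-0.06,"rx":0,"ry":0,"rz":33.8},{"gripper":0,"dx":0.197,"dy":0.282,"dz":-0.06,"rx":0,"ry":0,"rz":33.8},{"gripper":0,"dx":0.197,"dy":0.282,"dz":-0.06,"rx":0,"ry":0,"rz":33.8},{"gripper":0,"dx":0.197,"dy":0.282,"dz":-0.06,"rx":0,"ry":0,"rz":33.8}]'
python3 - <<'E'
from h import *
o=get_obs();print(o['eef_pos'],o['tool_rot'])
for n in("top","side"):
    c=read_camera(n);cv2.imwrite(f"pics/{n}1.png",c["pixels"])
    P,uv=world(c,np.ones((400,640),bool))
    k=(abs(P[:,0]-.63)<.09)&(abs(P[:,1]+.012)<.03)&(P[:,2]>.1)&(P[:,2]<.30)
    Q=P[k];print(n,len(Q),Q.min(0) if len(Q) else 0)
    L=Q[Q[:,2]<np.percentile(Q[:,2],50)] if len(Q) else Q
    for a in (L[L[:,0]<.63],L[L[:,0]>.63]):
        if len(a): print(len(a),np.percentile(a,[2,50,98],axis=0).round(4).tolist())
cv2.imwrite("pics/s1c.png",cv2.resize(c["pixels"][100:300,200:420],None,fx=3,fy=3)[:600])
E
```

```text
t: 3.0
eef_pos: [0.625, -0.0204, 0.1902]
tool_rot: [-0.5, -0.5, -0.499, 0.501]
contact_force: [0.0, -0.6, 0.4]
gripper_width: 1.003
[ 0.62497734 -0.02039766  0.19018992] [-0.49968235 -0.50004647 -0.49925193  0.50101756]
top 215 [ 0.54952801 -0.02956705  0.23538389]
107 [[0.5496, -0.0278, 0.2359], [0.5552, -0.0134, 0.247], [0.5932, -0.006, 0.2594]]
side 1678 [ 0.55096576 -0.03756829  0.18559658]
461 [[0.5522, -0.0332, 0.1915], [0.5771, -0.0114, 0.2405], [0.6242, -0.0018, 0.2563]]
378 [[0.6345, -0.0312, 0.1887], [0.671, -0.0107, 0.2351], [0.6977, -0.0015, 0.2562]]
```

View pics/s1c.png

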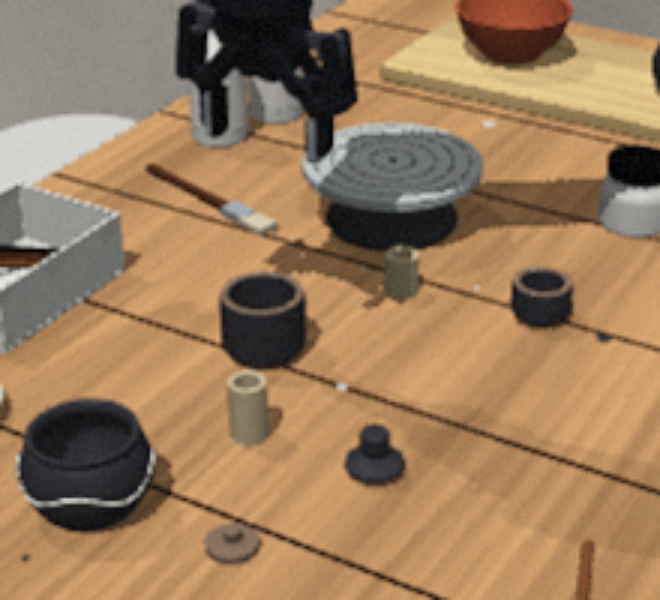

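```bash
python3 -m jog '[{"gripper":0,"dx":0.004,"dy":0.007,"dz":-0.04,"rx":0,"ry":0,"rz":0},{"gripper":0,"dx":0.004,"dy":0.007,"dz":-0.07,"rx":0,"ry":0,"rz":0},{"gripper":0,"dx":0.004,"dy":0.007,"dz":-0.09,"rx":0,"ry":0,"rz":0},{"gripper":0,"dx":0.004,"dy":0.007,"dz":-0.11,"rx":0,"ry":0,"rz":0},{"gripper":0,"dx":0.004,"dy":0.007,"dz":-0.13,"rx":0,"ry":0,"rz":0},{"gripper":0,"dx":0.004,"dy":0.007,"dz":-0.145,"rx":0,"ry":0,"rz":0},{"gripper":0,"dx":0.004,"dy":0.007,"dz":-0.155,"rx":0,"ry":0,"rz":0},{"gripper":0,"dx":0.004,"dy":0.007,"dz":-0.155,"rx":0,"ry":0,"rz":0}]'
python3 -m jog '[{"gripper":0.2,"dx":0,"dy":0,"dz":0,"rx":0,"ry":0,"rz":0},{"gripper":0.4,"dx":0,"dy":0,"dz":0,"rx":0,"ry":0,"rz":0},{"gripper":0.4,"dx":0,"dy":0,"dz":0,"rx":0,"ry":0,"rz":0},{"gripper":0.4,"dx":0,"dy":0,"dz":0,"rx":0,"ry":0,"rz":0},{"gripper":0.4,"dx":0,"dy":0,"dz":0,"rx":0,"ry":0,"rz":0}]' 40
```

```text
t: 3.9
eef_pos: [0.6285, -0.0119, 0.0343]
tool_rot: [-0.499, -0.5, -0.5, 0.501]
contact_force: [-0.4, -0.1, -0.3]
gripper_width: 0.998
t: 4.4
eef_pos: [0.6301, -0.0112, 0.0365]
tool_rot: [0.5, 0.5, 0.5, -0.5]
contact_force: [-0.4, -0.7, 7.2]
gripper_width: 0.805
```

```bash
python3 -m jog '[{"gripper":0.4,"dx":0,"dy":0,"dz":0.01,"rx":0,"ry":0,"rz":0},{"gripper":0.4,"dx":0,"dy":0,"dz":0.03,"rx":0,"ry":0,"rz":0},{"gripper":0.4,"dx":0,"dy":0,"dz":0.06,"rx":0,"ry":0,"rz":0},{"gripper":0.4,"dx":0,"dy":0,"dz":0.09,"rx":0,"ry":0,"rz":0},{"gripper":0.4,"dx":0,"dy":0,"dz":0.12,"rx":0,"ry":0,"rz":0},{"gripper":0.4,"dx":0,"dy":0,"dz":0.12,"rx":0,"ry":0,"rz":0},{"gripper":0.4,"dx":0,"dy":0,"dz":0.12,"rx":0,"ry":0,"rz":0}]'
cat >> h.py <<'E'
def look(labels,tag,zmin=None):
    o=get_obs();print("t",o['t'],"eef",np.round(o['eef_pos'],4),"w",round(o['gripper_width'],3),"F",np.round(o['contact_force'],1))
    for n in("top","side"):
        c=read_camera(n);cv2.imwrite(f"pics/{n}_{tag}.png",c["pixels"])
        for l in labels:
            for d in cut_out(n,l)[:2]:
                if d["conf"]<.3: continue
                P,_=world(c,d["mask"])
                if len(P)<5: continue
                lo,hi=np.percentile(P,[2,98],axis=0)
                print(n,l,round(d["conf"],2),np.round(d["box"]),"lo",lo.round(3),"hi",hi.round(3),"mid",((lo+hi)/2).round(4))
E
python3 - <<'E'
from h import *
look(["tier_large"],"l1")
c=cv2.imread("pics/side_l1.png");cv2.imwrite("pics/l1c.png",cv2.resize(c[100:280,200:400],None,fx=3,fy=3))
E
```

```text
t: 5.1
eef_pos: [0.6293, -0.0113, 0.1557]
tool_rot: [0.5, 0.5, 0.5, -0.5]
contact_force: [-0.2, 0.2, -2.5]
gripper_width: 0.808
t 5.1 eef [ 0.6293 -0.0113  0.1557] w 0.808 F [-0.2  0.2 -2.5]
top tier_large 0.5 [311. 152.   7.  24.] lo [0.598 0.003 0.13 ] hi [0.634 0.018 0.177] mid [0.616  0.0105 0.1535]
top tier_large 0.3 [485. 224.  27.  18.] lo [ 0.437 -0.41   0.037] hi [ 0.479 -0.356  0.071] mid [ 0.4581 -0.3829  0.0538]
side tier_large 0.91 [286. 164.  30.  33.] lo [ 0.596 -0.042  0.122] hi [0.659 0.023 0.175] mid [ 0.6273 -0.0095  0.1487]
```

View pics/l1c.png

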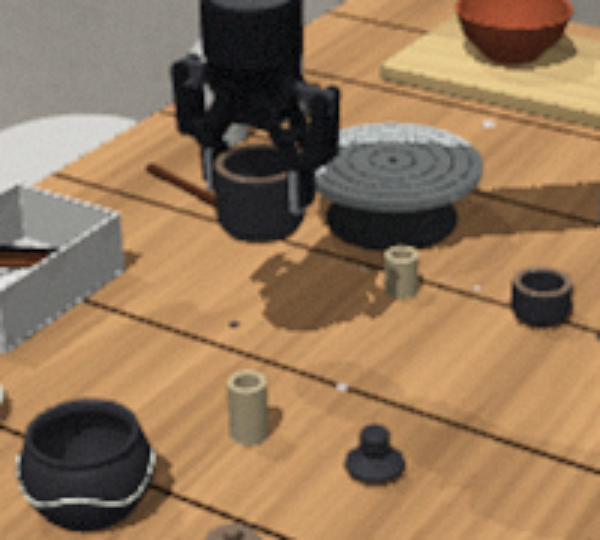

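```bash
cat >> h.py <<'E'
from scipy.optimize import least_squares
def fit(n,l,r,z0,z1,near=None,c=None):
    "centre of a cylinder of radius r from the visible outer-wall points of label l between heights z0,z1"
    c=c or read_camera(n); out=[]
    for d in cut_out(n,l)[:3]:
        if d["conf"]<.2: continue
        m=cv2.erode(d["mask"].astype(np.uint8),np.ones((3,3)))>0
        P,_=world(c,m);Q=P[(P[:,2]>z0)&(P[:,2]<z1)]
        if len(Q)<8: continue
        if near is not None and np.hypot(*(np.median(Q,0)[:2]-near))>.06: continue
        s=least_squares(lambda p:np.hypot(Q[:,0]-p[0],Q[:,1]-p[1])-r,np.median(Q,0)[:2],loss="soft_l1",f_scale=.001)
        cam=np.array(c["cam_to_world"])[:2,3]
        alt=least_squares(lambda p:np.hypot(Q[:,0]-p[0],Q[:,1]-p[1])-r,np.median(Q,0)[:2]+(np.median(Q,0)[:2]-cam)/np.linalg.norm(np.median(Q,0)[:2]-cam)*r,loss="soft_l1",f_scale=.001)
        if alt.cost<s.cost: s=alt
        print(n,l,round(d["conf"],2),"n",len(Q),"centre",s.x.round(4),"rms mm",round(1e3*np.sqrt(np.mean(s.fun**2)),2),"ztop",np.percentile(P[:,2],98).round(4)); return s.x
E
python3 - <<'E'
from h import *
fit("side","tier_large",.035,.128,.165)
# wheel ring in both
for n in("top","side"):
    c=read_camera(n);d=cut_out(n,"wheel_head")[0]
    P,uv=world(c,d["mask"]);k=abs(P[:,2]-.066)<.004
    h=cv2.convexHull(P[k][:,:2].astype(np.float32))[:,0]
    s=least_squares(lambda p:np.hypot(h[:,0]-p[0],h[:,1]-p[1])-p[2],[.647,-.263,.085],loss="soft_l1",f_scale=.001)
    print(n,s.x.round(4),np.median(P[k][:,2]).round(4))
E
```

```text
side tier_large 0.67 n 430 centre [ 0.6279 -0.0133] rms mm 3.98 ztop 0.1748Traceback (most recent call last):
  File "<stdin>", line 7, in <module>
TypeError: 'NoneType' object is not subscriptable
```

```bash
python3 -m jog '[{"gripper":0.4,"dx":0.001,"dy":-0.015,"dz":0,"rx":0,"ry":0,"rz":0},{"gripper":0.4,"dx":0.004,"dy":-0.05,"dz":0,"rx":0,"ry":0,"rz":0},{"gripper":0.4,"dx":0.007,"dy":-0.09,"dz":0,"rx":0,"ry":0,"rz":0},{"gripper":0.4,"dx":0.01,"dy":-0.13,"dz":0,"rx":0,"ry":0,"rz":0},{"gripper":0.4,"dx":0.013,"dy":-0.17,"dz":0,"rx":0,"ry":0,"rz":0},{"gripper":0.4,"dx":0.016,"dy":-0.21,"dz":0,"rx":0,"ry":0,"rz":0},{"gripper":0.4,"dx":0.018,"dy":-0.24,"dz":0,"rx":0,"ry":0,"rz":0},{"gripper":0.4,"dx":0.019,"dy":-0.25,"dz":0,"rx":0,"ry":0,"rz":0},{"gripper":0.4,"dx":0.019,"dy":-0.25,"dz":0,"rx":0,"ry":0,"rz":0}]'
python3 -m jog '[{"gripper":0.4,"dx":0,"dy":0,"dz":-0.02,"rx":0,"ry":0,"rz":0},{"gripper":0.4,"dx":0,"dy":0,"dz":-0.035,"rx":0,"ry":0,"rz":0},{"gripper":0.4,"dx":0,"dy":0,"dz":-0.045,"rx":0,"ry":0,"rz":0},{"gripper":0.4,"dx":0,"dy":0,"dz":-0.045,"rx":0,"ry":0,"rz":0},{"gripper":0.4,"dx":0,"dy":0,"dz":-0.045,"rx":0,"ry":0,"rz":0}]'
python3 - <<'E'
from h import *
print(get_obs()['eef_pos'])
for n in("top","side"):
    c=read_camera(n); cv2.imwrite(f"pics/{n}_l2.png",c["pixels"])
    P,uv=world(c,np.ones((400,640),bool)); k=(abs(P[:,2]-.066)<.004)&(np.hypot(P[:,0]-.648,P[:,1]+.263)<.1)
    h=cv2.convexHull(P[k][:,:2].astype(np.float32))[:,0]
    s=least_squares(lambda p:np.hypot(h[:,0]-p[0],h[:,1]-p[1])-p[2],[.647,-.263,.085],loss="soft_l1",f_scale=.001)
    print(n,s.x.round(4),np.median(P[k][:,2]).round(4),k.sum())
    fit(n,"tier_large",.035,.085,.115,near=np.array([.648,-.263]))
E
```

```text
t: 6.4
eef_pos: [0.6474, -0.2649, 0.1548]
tool_rot: [-0.499, -0.501, -0.499, 0.502]
contact_force: [0.0, 1.3, -3.5]
gripper_width: 0.808
t: 6.9
eef_pos: [0.6485, -0.2606, 0.1103]
tool_rot: [0.5, 0.5, 0.5, -0.5]
contact_force: [0.6, -0.0, -3.0]
gripper_width: 0.809
[ 0.64853306 -0.26060758  0.11033322]
top [ 0.6475 -0.2658  0.0841] 0.0647 2184
top tier_large 0.94 n 151 centre [ 0.6305 -0.2725] rms mm 9.05 ztop 0.1319
side [ 0.6495 -0.263   0.0853] 0.0657 990
side tier_large 0.86 n 225 centre [ 0.6501 -0.263 ] rms mm 3.33 ztop 0.1319
```

```bash
python3 -m jog '[{"gripper":0.4,"dx":0,"dy":0,"dz":-0.003,"rx":0,"ry":0,"rz":0},{"gripper":0.4,"dx":0,"dy":0,"dz":-0.006,"rx":0,"ry":0,"rz":0},{"gripper":0.4,"dx":0,"dy":0,"dz":-0.008,"rx":0,"ry":0,"rz":0},{"gripper":0.4,"dx":0,"dy":0,"dz":-0.008,"rx":0,"ry":0,"rz":0},{"gripper":0.4,"dx":0,"dy":0,"dz":-0.008,"rx":0,"ry":0,"rz":0}]'
python3 -m jog '[{"gripper":0.4,"dx":0,"dy":0,"dz":-0.001,"rx":0,"ry":0,"rz":0},{"gripper":0.4,"dx":0,"dy":0,"dz":-0.001,"rx":0,"ry":0,"rz":0},{"gripper":0.4,"dx":0,"dy":0,"dz":-0.001,"rx":0,"ry":0,"rz":0}]'
```

```text
t: 7.7
eef_pos: [0.6483, -0.2612, 0.1021]
tool_rot: [0.5, 0.5, 0.5, -0.5]
contact_force: [-0.4, 0.3, -2.9]
gripper_width: 0.809
t: 8.0
eef_pos: [0.6485, -0.2612, 0.1016]
tool_rot: [0.5, 0.5, 0.5, -0.5]
contact_force: [-0.3, 0.4, -0.3]
gripper_width: 0.808
```

```bash
python3 -m jog '[{"gripper":0.4,"dx":0,"dy":0,"dz":-0.001,"rx":0,"ry":0,"rz":0},{"gripper":0.4,"dx":0,"dy":0,"dz":-0.001,"rx":0,"ry":0,"rz":0},{"gripper":0.4,"dx":0,"dy":0,"dz":-0.001,"rx":0,"ry":0,"rz":0}]'
```

```text
t: 8.3
eef_pos: [0.6485, -0.2612, 0.1015]
tool_rot: [0.5, 0.5, 0.5, -0.5]
contact_force: [-3.7, -0.1, 6.0]
gripper_width: 0.81
```

```bash
python3 -m jog '[{"gripper":0.15,"dx":0,"dy":0,"dz":0,"rx":0,"ry":0,"rz":0},{"gripper":0.05,"dx":0,"dy":0,"dz":0,"rx":0,"ry":0,"rz":0},{"gripper":0,"dx":0,"dy":0,"dz":0,"rx":0,"ry":0,"rz":0},{"gripper":0,"dx":0,"dy":0,"dz":0,"rx":0,"ry":0,"rz":0},{"gripper":0,"dx":0,"dy":0,"dz":0.015,"rx":0,"ry":0,"rz":0},{"gripper":0,"dx":0,"dy":0,"dz":0.04,"rx":0,"ry":0,"rz":0},{"gripper":0,"dx":0,"dy":0,"dz":0.08,"rx":0,"ry":0,"rz":0},{"gripper":0,"dx":0,"dy":0,"dz":0.12,"rx":0,"ry":0,"rz":0},{"gripper":0,"dx":0,"dy":0,"dz":0.12,"rx":0,"ry":0,"rz":0}]'
```

```text
t: 9.2
eef_pos: [0.6521, -0.2617, 0.2287]
tool_rot: [0.504, 0.502, 0.496, -0.498]
contact_force: [0.6, 0.8, 0.2]
gripper_width: 0.998
```

```bash
python3 -m jog '[{"gripper":0,"dx":-0.015,"dy":0.045,"dz":0,"rx":0,"ry":0,"rz":0},{"gripper":0,"dx":-0.03,"dy":0.09,"dz":0,"rx":0,"ry":0,"rz":0},{"gripper":0,"dx":-0.046,"dy":0.136,"dz":0,"rx":0,"ry":0,"rz":0},{"gripper":0,"dx":-0.062,"dy":0.182,"dz":0,"rx":0,"ry":0,"rz":0},{"gripper":0,"dx":-0.078,"dy":0.228,"dz":0,"rx":0,"ry":0,"rz":0},{"gripper":0,"dx":-0.094,"dy":0.274,"dz":0,"rx":0,"ry":0,"rz":0},{"gripper":0,"dx":-0.11,"dy":0.32,"dz":0,"rx":0,"ry":0,"rz":0},{"gripper":0,"dx":-0.11,"dy":0.32,"dz":0,"rx":0,"ry":0,"rz":0}]'
python3 -m jog '[{"gripper":0,"dx":-0.015,"dy":0.045,"dz":-0.01,"rx":0,"ry":0,"rz":0},{"gripper":0,"dx":-0.03,"dy":0.09,"dz":-0.02,"rx":0,"ry":0,"rz":0},{"gripper":0,"dx":-0.046,"dy":0.136,"dz":-0.03,"rx":0,"ry":0,"rz":0},{"gripper":0,"dx":-0.062,"dy":0.18,"dz":-0.04,"rx":0,"ry":0,"rz":0},{"gripper":0,"dx":-0.078,"dy":0.224,"dz":-0.06,"rx":0,"ry":0,"rz":0},{"gripper":0,"dx":-0.09,"dy":0.26,"dz":-0.08,"rx":0,"ry":0,"rz":0},{"gripper":0,"dx":-0.095,"dy":0.285,"dz":-0.09,"rx":0,"ry":0,"rz":0},{"gripper":0,"dx":-0.095,"dy":0.285,"dz":-0.1,"rx":0,"ry":0,"rz":0},{"gripper":0,"dx":-0.095,"dy":0.285,"dz":-0.1,"rx":0,"ry":0,"rz":0}]'
python3 - <<'E'
from h import *
c=read_camera("top");cv2.imwrite("pics/top_l3.png",c["pixels"])
for n in("top","side"):
    c=read_camera(n); P,uv=world(c,np.ones((400,640),bool))
    R=np.hypot(P[:,0]-.648,P[:,1]+.263)
    for nm,k in(("wheel",(abs(P[:,2]-.066)<.005)&(R<.1)),("rim",(abs(P[:,2]-.121)<.005)&(R<.05))):
        h=cv2.convexHull(P[k][:,:2].astype(np.float32))[:,0]
        s=least_squares(lambda p:np.hypot(h[:,0]-p[0],h[:,1]-p[1])-p[2],[.647,-.263,.05],loss="soft_l1",f_scale=.001)
        print(n,nm,s.x.round(4),k.sum(),np.median(P[k][:,2]).round(4))
E
```

```text
t: 10.0
eef_pos: [0.5361, 0.067, 0.2218]
tool_rot: [0.502, 0.498, 0.503, -0.496]
contact_force: [-0.0, 0.8, -0.7]
gripper_width: 1.0
t: 10.9
eef_pos: [0.443, 0.3433, 0.1194]
tool_rot: [-0.5, -0.499, -0.5, 0.5]
contact_force: [0.3, 0.5, -0.5]
gripper_width: 0.999
top wheel [ 0.6477 -0.2662  0.0844] 2913 0.0647
top rim [ 0.6464 -0.264   0.0345] 322 0.1206
side wheel [ 0.6489 -0.2625  0.0849] 960 0.0658
side rim [ 0.6494 -0.2607  0.0352] 160 0.1205
```

```bash
python3 -m jog '[{"gripper":0,"dx":0,"dy":0,"dz":-0.025,"rx":0,"ry":0,"rz":0},{"gripper":0,"dx":0,"dy":0,"dz":-0.05,"rx":0,"ry":0,"rz":0},{"gripper":0,"dx":0,"dy":0,"dz":-0.07,"rx":0,"ry":0,"rz":0},{"gripper":0,"dx":0,"dy":0,"dz":-0.085,"rx":0,"ry":0,"rz":0},{"gripper":0,"dx":0,"dy":0,"dz":-0.085,"rx":0,"ry":0,"rz":0},{"gripper":0.2,"dx":0,"dy":0,"dz":-0.085,"rx":0,"ry":0,"rz":0},{"gripper":0.3,"dx":0,"dy":0,"dz":-0.085,"rx":0,"ry":0,"rz":0},{"gripper":0.5,"dx":0,"dy":0,"dz":-0.085,"rx":0,"ry":0,"rz":0},{"gripper":0.5,"dx":0,"dy":0,"dz":-0.085,"rx":0,"ry":0,"rz":0},{"gripper":0.5,"dx":0,"dy":0,"dz":-0.085,"rx":0,"ry":0,"rz":0}]' 30
python3 -m jog '[{"gripper":0.5,"dx":0,"dy":0,"dz":0,"rx":0,"ry":0,"rz":0},{"gripper":0.5,"dx":0,"dy":0,"dz":0.01,"rx":0,"ry":0,"rz":0},{"gripper":0.5,"dx":0,"dy":0,"dz":0.03,"rx":0,"ry":0,"rz":0},{"gripper":0.5,"dx":0,"dy":0,"dz":0.06,"rx":0,"ry":0,"rz":0},{"gripper":0.5,"dx":0,"dy":0,"dz":0.1,"rx":0,"ry":0,"rz":0},{"gripper":0.5,"dx":0,"dy":0,"dz":0.14,"rx":0,"ry":0,"rz":0},{"gripper":0.5,"dx":0,"dy":0,"dz":0.17,"rx":0,"ry":0,"rz":0},{"gripper":0.5,"dx":0,"dy":0,"dz":0.17,"rx":0,"ry":0,"rz":0},{"gripper":0.5,"dx":0,"dy":0,"dz":0.17,"rx":0,"ry":0,"rz":0}]'
python3 - <<'E'
from h import *
look(["tier_medium"],"m1")
for n in("top","side"): fit(n,"tier_medium",.0305,.177,.215,near=np.array([.443,.343]))
c=cv2.imread("pics/side_m1.png");cv2.imwrite("pics/m1c.png",cv2.resize(c[180:400,150:390],None,fx=2.5,fy=2.5))
E
```

```text
t: 12.05
eef_pos: [0.4442, 0.3443, 0.0368]
tool_rot: [0.5, 0.501, 0.5, -0.499]
contact_force: [-0.3, -1.8, 6.8]
gripper_width: 0.688
t: 12.95
eef_pos: [0.4435, 0.3438, 0.2063]
tool_rot: [0.5, 0.501, 0.5, -0.499]
contact_force: [-0.1, -0.1, -1.2]
gripper_width: 0.692
t 12.95 eef [0.4435 0.3438 0.2063] w 0.692 F [-0.1 -0.1 -1.2]
top tier_medium 0.91 [147. 233.  29.  31.] lo [0.415 0.313 0.179] hi [0.467 0.365 0.218] mid [0.4412 0.339  0.1986]
side tier_medium 0.81 [254. 250.  37.  42.] lo [0.415 0.32  0.176] hi [0.47  0.374 0.216] mid [0.4424 0.3471 0.1957]
side tier_medium 0.64 [413. 164.  24.  31.] lo [ 0.417 -0.396  0.005] hi [ 0.473 -0.346  0.068] mid [ 0.4449 -0.371   0.0365]
top tier_medium 0.64 n 598 centre [0.4329 0.3386] rms mm 10.51 ztop 0.2147
side tier_medium 0.59 n 970 centre [0.4374 0.3432] rms mm 3.93 ztop 0.2151
```

View pics/m1c.png

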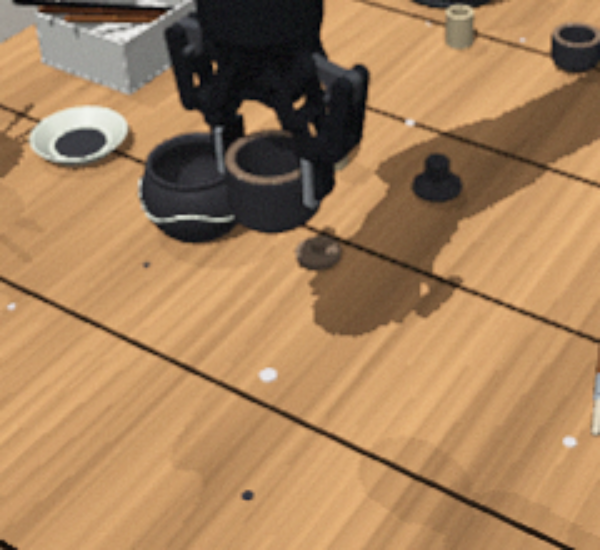

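```bash
python3 -m jog '[{"gripper":0.5,"dx":0.004,"dy":-0.012,"dz":0,"rx":0,"ry":0,"rz":0},{"gripper":0.5,"dx":0.014,"dy":-0.04,"dz":0,"rx":0,"ry":0,"rz":0},{"gripper":0.5,"dx":0.027,"dy":-0.08,"dz":0,"rx":0,"ry":0,"rz":0},{"gripper":0.5,"dx":0.041,"dy":-0.12,"dz":0,"rx":0,"ry":0,"rz":0},{"gripper":0.5,"dx":0.054,"dy":-0.16,"dz":0,"rx":0,"ry":0,"rz":0},{"gripper":0.5,"dx":0.068,"dy":-0.2,"dz":0,"rx":0,"ry":0,"rz":0},{"gripper":0.5,"dx":0.081,"dy":-0.24,"dz":0,"rx":0,"ry":0,"rz":0},{"gripper":0.5,"dx":0.095,"dy":-0.28,"dz":0,"rx":0,"ry":0,"rz":0},{"gripper":0.5,"dx":0.108,"dy":-0.32,"dz":0,"rx":0,"ry":0,"rz":0}]'
python3 -m jog '[{"gripper":0.5,"dx":0.014,"dy":-0.04,"dz":0,"rx":0,"ry":0,"rz":0},{"gripper":0.5,"dx":0.027,"dy":-0.08,"dz":0,"rx":0,"ry":0,"rz":0},{"gripper":0.5,"dx":0.041,"dy":-0.12,"dz":0,"rx":0,"ry":0,"rz":0},{"gripper":0.5,"dx":0.054,"dy":-0.16,"dz":0,"rx":0,"ry":0,"rz":0},{"gripper":0.5,"dx":0.068,"dy":-0.2,"dz":0,"rx":0,"ry":0,"rz":0},{"gripper":0.5,"dx":0.081,"dy":-0.24,"dz":0,"rx":0,"ry":0,"rz":0},{"gripper":0.5,"dx":0.092,"dy":-0.27,"dz":0,"rx":0,"ry":0,"rz":0},{"gripper":0.5,"dx":0.097,"dy":-0.286,"dz":0,"rx":0,"ry":0,"rz":0},{"gripper":0.5,"dx":0.097,"dy":-0.286,"dz":0,"rx":0,"ry":0,"rz":0},{"gripper":0.5,"dx":0.097,"dy":-0.286,"dz":0,"rx":0,"ry":0,"rz":0}]'
python3 - <<'E'
from h import *
look(["tier_medium","tier_large"],"m2")
a=cv2.imread("pics/side_m2.png")[80:230,250:420];b=cv2.imread("pics/top_m2.png")[70:220,345:515]
cv2.imwrite("pics/m2c.png",cv2.resize(np.hstack([a,b]),None,fx=2.3,fy=2.3,interpolation=cv2.INTER_CUBIC))
E
```

```text
t: 14.25
eef_pos: [0.5515, 0.0209, 0.2053]
tool_rot: [-0.5, -0.5, -0.5, 0.5]
contact_force: [0.5, 0.2, -1.7]
gripper_width: 0.692
t: 15.25
eef_pos: [0.648, -0.2608, 0.205]
tool_rot: [0.5, 0.5, 0.501, -0.5]
contact_force: [0.1, 2.0, -1.2]
gripper_width: 0.69
t 15.25 eef [ 0.648  -0.2608  0.205 ] w 0.69 F [ 0.1  2.  -1.2]
top tier_medium 0.56 [441. 129.  23.  31.] lo [ 0.618 -0.272  0.179] hi [ 0.671 -0.23   0.264] mid [ 0.6449 -0.2509  0.2214]
top tier_medium 0.47 [282. 182.  15.  20.] lo [ 0.558  0.076 -0.002] hi [0.586 0.103 0.051] mid [0.5721 0.0891 0.0246]
side tier_medium 0.69 [327. 112.  18.  23.] lo [ 0.62  -0.284  0.169] hi [ 0.673 -0.225  0.214] mid [ 0.6467 -0.2545  0.1918]
side tier_large 0.6 [331. 144.  26.  29.] lo [ 0.616 -0.291  0.068] hi [ 0.678 -0.225  0.123] mid [ 0.6467 -0.2584  0.0957]
```

View pics/m2c.png

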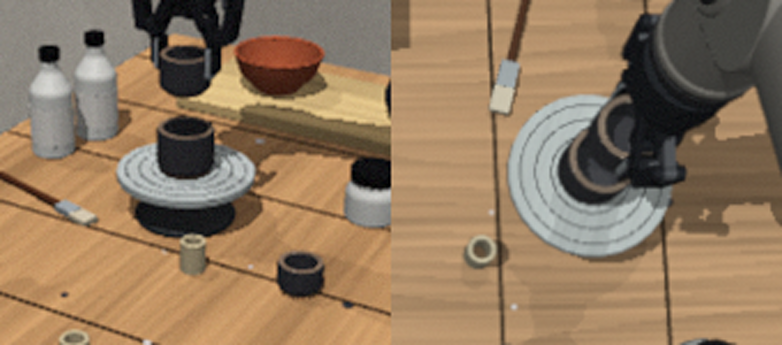

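```bash
python3 - <<'E'
from h import *
c=read_camera("side")
for l,r,z0,z1 in(("tier_medium",.0305,.176,.19),("tier_medium",.0305,.18,.205),("tier_large",.035,.075,.095),("tier_large",.035,.075,.112)):
    fit("side",l,r,z0,z1,near=np.array([.648,-.262]),c=c)
    P,_=world(c,cut_out("side",l)[0]["mask"]); Q=P[(P[:,2]>z0)&(P[:,2]<z1)]
    d=np.array([.435,-.739])/.8575; n=np.array([-d[1],d[0]])
    print(" along view min",np.percentile(Q[:,:2]@d,3).round(4),"lateral lo/hi",np.percentile(Q[:,:2]@n,[1,99]).round(4))
E
```

```text
Traceback (most recent call last):
IndexError: index -1 is out of bounds for axis 0 with size 0
```

```bash
cat >> h.py <<'E'
def cyl(n,r,z0,z1,g,c=None):
    "centre of outer wall of radius r near g, by depth alone; also lateral silhouette mid"
    c=c or read_camera(n);P,_=world(c,np.ones((400,640),bool));g=np.array(g)
    T=np.array(c["cam_to_world"]);d=g-T[:2,3];d/=np.linalg.norm(d);m=np.array([-d[1],d[0]])
    R=P[:,:2]-g;rr=np.hypot(*R.T);k=(P[:,2]>z0)&(P[:,2]<z1)&(rr>r-.006)&(rr<r+.006)&(R@d<-.3*r)
    Q=P[k];s=least_squares(lambda p:np.hypot(Q[:,0]-p[0],Q[:,1]-p[1])-r,g,loss="soft_l1",f_scale=.001)
    print(n,"cyl",s.x.round(4),"n",len(Q),"rms mm",(1e3*np.sqrt(np.mean(s.fun**2))).round(2));return s.x
E
python3 - <<'E'
from h import *
c=read_camera("side")
cyl("side",.0305,.177,.186,(.648,-.262),c);cyl("side",.0305,.177,.21,(.648,-.262),c)
cyl("side",.035,.074,.095,(.648,-.262),c);cyl("side",.035,.074,.118,(.648,-.262),c)
print(get_obs()["eef_pos"])
E
```

```text
side cyl [ 0.6495 -0.2605] n 69 rms mm 2.43
side cyl [ 0.649  -0.2604] n 250 rms mm 2.51
side cyl [ 0.6506 -0.263 ] n 150 rms mm 1.78
side cyl [ 0.6503 -0.2631] n 320 rms mm 1.9
[ 0.6483541  -0.26192096  0.20541343]
```

```bash
python3 -m jog '[{"gripper":0.5,"dx":0.001,"dy":-0.0015,"dz":-0.02,"rx":0,"ry":0,"rz":0},{"gripper":0.5,"dx":0.001,"dy":-0.0015,"dz":-0.035,"rx":0,"ry":0,"rz":0},{"gripper":0.5,"dx":0.001,"dy":-0.0015,"dz":-0.043,"rx":0,"ry":0,"rz":0},{"gripper":0.5,"dx":0.001,"dy":-0.0015,"dz":-0.043,"rx":0,"ry":0,"rz":0},{"gripper":0.5,"dx":0.001,"dy":-0.0015,"dz":-0.046,"rx":0,"ry":0,"rz":0},{"gripper":0.5,"dx":0.001,"dy":-0.0015,"dz":-0.048,"rx":0,"ry":0,"rz":0},{"gripper":0.5,"dx":0.001,"dy":-0.0015,"dz":-0.05,"rx":0,"ry":0,"rz":0},{"gripper":0.5,"dx":0.001,"dy":-0.0015,"dz":-0.05,"rx":0,"ry":0,"rz":0}]'
python3 -m jog '[{"gripper":0.5,"dx":0,"dy":0,"dz":-0.001,"rx":0,"ry":0,"rz":0},{"gripper":0.5,"dx":0,"dy":0,"dz":-0.002,"rx":0,"ry":0,"rz":0},{"gripper":0.5,"dx":0,"dy":0,"dz":-0.002,"rx":0,"ry":0,"rz":0}]'
```

```text
t: 16.55
eef_pos: [0.6494, -0.2637, 0.1554]
tool_rot: [0.5, 0.5, 0.5, -0.5]
contact_force: [-0.2, 0.1, -1.7]
gripper_width: 0.694
t: 16.85
eef_pos: [0.6493, -0.2637, 0.1532]
tool_rot: [0.5, 0.5, 0.5, -0.5]
contact_force: [0.9, -0.4, -1.8]
gripper_width: 0.689
```

No side force, and the spigot is already inside the mouth. I'll lower it the rest of the way.

```bash
python3 -m jog '[{"gripper":0.5,"dx":0,"dy":0,"dz":-0.001,"rx":0,"ry":0,"rz":0},{"gripper":0.5,"dx":0,"dy":0,"dz":-0.0015,"rx":0,"ry":0,"rz":0},{"gripper":0.5,"dx":0,"dy":0,"dz":-0.0015,"rx":0,"ry":0,"rz":0}]'
```

```text
t: 17.15
eef_pos: [0.6494, -0.2637, 0.152]
tool_rot: [0.5, 0.5, 0.5, -0.5]
contact_force: [-1.2, -0.1, 0.2]
gripper_width: 0.697
```

```bash
python3 -m jog '[{"gripper":0.5,"dx":0,"dy":0,"dz":-0.001,"rx":0,"ry":0,"rz":0},{"gripper":0.5,"dx":0,"dy":0,"dz":-0.001,"rx":0,"ry":0,"rz":0},{"gripper":0.5,"dx":0,"dy":0,"dz":-0.001,"rx":0,"ry":0,"rz":0}]'
```

```text
t: 17.45
eef_pos: [0.6495, -0.2637, 0.1519]
tool_rot: [0.5, 0.5, 0.5, -0.5]
contact_force: [-2.6, 1.1, 6.1]
gripper_width: 0.69
```

```bash
python3 -m jog '[{"gripper":0.25,"dx":0,"dy":0,"dz":0,"rx":0,"ry":0,"rz":0},{"gripper":0.1,"dx":0,"dy":0,"dz":0,"rx":0,"ry":0,"rz":0},{"gripper":0,"dx":0,"dy":0,"dz":0,"rx":0,"ry":0,"rz":0},{"gripper":0,"dx":0,"dy":0,"dz":0,"rx":0,"ry":0,"rz":0},{"gripper":0,"dx":0,"dy":0,"dz":0.015,"rx":0,"ry":0,"rz":0},{"gripper":0,"dx":0,"dy":0,"dz":0.04,"rx":0,"ry":0,"rz":0},{"gripper":0,"dx":0,"dy":0,"dz":0.08,"rx":0,"ry":0,"rz":0},{"gripper":0,"dx":0,"dy":0,"dz":0.08,"rx":0,"ry":0,"rz":0}]'
python3 -m jog '[{"gripper":0,"dx":-0.04,"dy":0.018,"dz":0,"rx":0,"ry":0,"rz":0},{"gripper":0,"dx":-0.08,"dy":0.036,"dz":0,"rx":0,"ry":0,"rz":0},{"gripper":0,"dx":-0.12,"dy":0.053,"dz":-0.01,"rx":0,"ry":0,"rz":0},{"gripper":0,"dx":-0.16,"dy":0.072,"dz":-0.03,"rx":0,"ry":0,"rz":0},{"gripper":0,"dx":-0.195,"dy":0.087,"dz":-0.06,"rx":0,"ry":0,"rz":0},{"gripper":0,"dx":-0.195,"dy":0.087,"dz":-0.1,"rx":0,"ry":0,"rz":0},{"gripper":0,"dx":-0.195,"dy":0.087,"dz":-0.12,"rx":0,"ry":0,"rz":0},{"gripper":0,"dx":-0.195,"dy":0.087,"dz":-0.12,"rx":0,"ry":0,"rz":0}]' 25
python3 - <<'E'
from h import *
look(["tier_small"],"s0")
c=read_camera("side");cyl("side",.0305,.125,.158,(.65,-.263),c);cyl("side",.035,.074,.11,(.65,-.263),c)
P,_=world(c,np.ones((400,640),bool));k=np.hypot(P[:,0]-.65,P[:,1]+.263)<.04;print("ztop",np.percentile(P[k,2],99))
a=cv2.imread("pics/side_s0.png")[80:230,250:420];b=cv2.imread("pics/top_s0.png")[70:260,345:515]
cv2.imwrite("pics/s0c.png",np.hstack([cv2.resize(a,(400,353)),cv2.resize(b,(316,353))]))
E
```

```text
t: 18.25
eef_pos: [0.6528, -0.2642, 0.2385]
tool_rot: [0.503, 0.502, 0.496, -0.498]
contact_force: [-0.3, 0.5, 0.2]
gripper_width: 1.0
t: 19.05
eef_pos: [0.4528, -0.1763, 0.1093]
tool_rot: [0.499, 0.499, 0.501, -0.501]
contact_force: [0.1, -0.6, 0.1]
gripper_width: 0.997
t 19.05 eef [ 0.4528 -0.1763  0.1093] w 0.997 F [ 0.1 -0.6  0.1]
top tier_small 0.48 [390. 233.  15.  20.] lo [ 0.427 -0.182  0.01 ] hi [ 0.47  -0.154  0.038] mid [ 0.4487 -0.168   0.0243]
side tier_small 0.91 [381. 199.  21.  18.] lo [ 0.429 -0.198  0.008] hi [ 0.476 -0.149  0.038] mid [ 0.4527 -0.1737  0.0232]
side cyl [ 0.6514 -0.2632] n 233 rms mm 1.92
side cyl [ 0.6503 -0.2629] n 276 rms mm 2.01
ztop 0.16048578853938167
```

View pics/s0c.png

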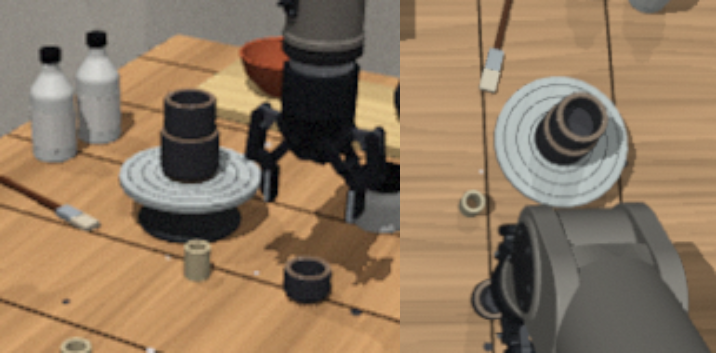

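```bash
python3 -m jog '[{"gripper":0,"dx":0,"dy":0,"dz":-0.025,"rx":0,"ry":0,"rz":0},{"gripper":0,"dx":0,"dy":0,"dz":-0.05,"rx":0,"ry":0,"rz":0},{"gripper":0,"dx":0,"dy":0,"dz":-0.07,"rx":0,"ry":0,"rz":0},{"gripper":0,"dx":0,"dy":0,"dz":-0.08,"rx":0,"ry":0,"rz":0},{"gripper":0.1,"dx":0,"dy":0,"dz":-0.08,"rx":0,"ry":0,"rz":0},{"gripper":0.25,"dx":0,"dy":0,"dz":-0.08,"rx":0,"ry":0,"rz":0},{"gripper":0.35,"dx":0,"dy":0,"dz":-0.08,"rx":0,"ry":0,"rz":0},{"gripper":0.45,"dx":0,"dy":0,"dz":-0.08,"rx":0,"ry":0,"rz":0},{"gripper":0.6,"dx":0,"dy":0,"dz":-0.08,"rx":0,"ry":0,"rz":0},{"gripper":0.6,"dx":0,"dy":0,"dz":-0.08,"rx":0,"ry":0,"rz":0}]' 25
python3 -m jog '[{"gripper":0.6,"dx":0,"dy":0,"dz":0,"rx":0,"ry":0,"rz":0},{"gripper":0.6,"dx":0,"dy":0,"dz":0,"rx":0,"ry":0,"rz":0}]'
python3 -m jog '[{"gripper":0.6,"dx":0,"dy":0,"dz":0.01,"rx":0,"ry":0,"rz":0},{"gripper":0.6,"dx":0,"dy":0,"dz":0.03,"rx":0,"ry":0,"rz":0},{"gripper":0.6,"dx":0,"dy":0,"dz":0.06,"rx":0,"ry":0,"rz":0},{"gripper":0.6,"dx":0,"dy":0,"dz":0.1,"rx":0,"ry":0,"rz":0},{"gripper":0.6,"dx":0,"dy":0,"dz":0.14,"rx":0,"ry":0,"rz":0},{"gripper":0.6,"dx":0,"dy":0,"dz":0.18,"rx":0,"ry":0,"rz":0},{"gripper":0.6,"dx":0,"dy":0,"dz":0.2,"rx":0,"ry":0,"rz":0},{"gripper":0.6,"dx":0,"dy":0,"dz":0.2,"rx":0,"ry":0,"rz":0}]'
```

```text
t: 20.3
eef_pos: [0.455, -0.177, 0.0321]
tool_rot: [0.501, 0.5, 0.499, -0.5]
contact_force: [-2.2, -0.6, 6.8]
gripper_width: 0.605
t: 20.5
eef_pos: [0.4549, -0.177, 0.0321]
tool_rot: [0.501, 0.5, 0.499, -0.5]
contact_force: [-1.5, -0.5, 6.9]
gripper_width: 0.603
t: 21.3
eef_pos: [0.4562, -0.1771, 0.2349]
tool_rot: [0.502, 0.501, 0.498, -0.499]
contact_force: [-0.3, 0.1, -1.9]
gripper_width: 0.604
```

```bash
python3 -m jog '[{"gripper":0.6,"dx":0.02,"dy":-0.009,"dz":0,"rx":0,"ry":0,"rz":0},{"gripper":0.6,"dx":0.05,"dy":-0.022,"dz":0,"rx":0,"ry":0,"rz":0},{"gripper":0.6,"dx":0.08,"dy":-0.036,"dz":0,"rx":0,"ry":0,"rz":0},{"gripper":0.6,"dx":0.11,"dy":-0.049,"dz":0,"rx":0,"ry":0,"rz":0},{"gripper":0.6,"dx":0.14,"dy":-0.063,"dz":0,"rx":0,"ry":0,"rz":0},{"gripper":0.6,"dx":0.17,"dy":-0.076,"dz":0,"rx":0,"ry":0,"rz":0},{"gripper":0.6,"dx":0.19,"dy":-0.085,"dz":0,"rx":0,"ry":0,"rz":0},{"gripper":0.6,"dx":0.195,"dy":-0.087,"dz":0,"rx":0,"ry":0,"rz":0},{"gripper":0.6,"dx":0.195,"dy":-0.087,"dz":0,"rx":0,"ry":0,"rz":0},{"gripper":0.6,"dx":0.195,"dy":-0.087,"dz":0,"rx":0,"ry":0,"rz":0}]'
python3 - <<'E'
from h import *
look(["tier_small"],"s1")
for i in range(2):
    c=read_camera("side");cyl("side",.026,.207,.225,(.65,-.263),c);cyl("side",.0305,.125,.158,(.65,-.263),c)
a=cv2.imread("pics/side_s1.png")[60:210,250:420]
cv2.imwrite("pics/s1c2.png",cv2.resize(a,None,fx=3,fy=3,interpolation=cv2.INTER_CUBIC))
E
```

```text
t: 22.3
eef_pos: [0.6483, -0.2631, 0.2303]
tool_rot: [0.5, 0.5, 0.501, -0.5]
contact_force: [-0.3, -0.2, -1.0]
gripper_width: 0.604
t 22.3 eef [ 0.6483 -0.2631  0.2303] w 0.604 F [-0.3 -0.2 -1. ]
top tier_small 0.87 [447. 126.  22.  29.] lo [ 0.623 -0.273  0.209] hi [ 0.67  -0.238  0.237] mid [ 0.6461 -0.2552  0.2228]
side tier_small 0.5 [331. 102.  15.  16.] lo [ 0.625 -0.282  0.2  ] hi [ 0.671 -0.234  0.235] mid [ 0.648  -0.2576  0.2176]
side cyl [ 0.6496 -0.2625] n 116 rms mm 1.97
side cyl [ 0.6511 -0.2631] n 238 rms mm 2.08
side cyl [ 0.6495 -0.2632] n 114 rms mm 2.34
side cyl [ 0.6511 -0.2631] n 229 rms mm 2.14
```

View pics/s1c2.png

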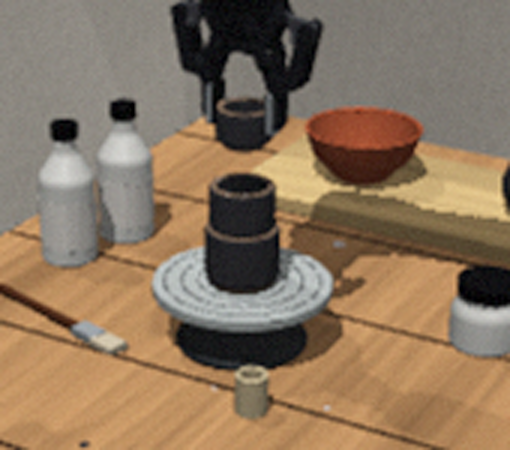

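```bash
python3 -m jog '[{"gripper":0.6,"dx":0.001,"dy":0,"dz":-0.015,"rx":0,"ry":0,"rz":0},{"gripper":0.6,"dx":0.001,"dy":0,"dz":-0.028,"rx":0,"ry":0,"rz":0},{"gripper":0.6,"dx":0.001,"dy":0,"dz":-0.034,"rx":0,"ry":0,"rz":0},{"gripper":0.6,"dx":0.001,"dy":0,"dz":-0.034,"rx":0,"ry":0,"rz":0},{"gripper":0.6,"dx":0.001,"dy":0,"dz":-0.037,"rx":0,"ry":0,"rz":0},{"gripper":0.6,"dx":0.001,"dy":0,"dz":-0.039,"rx":0,"ry":0,"rz":0},{"gripper":0.6,"dx":0.001,"dy":0,"dz":-0.041,"rx":0,"ry":0,"rz":0},{"gripper":0.6,"dx":0.001,"dy":0,"dz":-0.041,"rx":0,"ry":0,"rz":0}]'
python3 -m jog '[{"gripper":0.6,"dx":0,"dy":0,"dz":-0.001,"rx":0,"ry":0,"rz":0},{"gripper":0.6,"dx":0,"dy":0,"dz":-0.0015,"rx":0,"ry":0,"rz":0},{"gripper":0.6,"dx":0,"dy":0,"dz":-0.0015,"rx":0,"ry":0,"rz":0}]'
```

```text
t: 23.4
eef_pos: [0.6503, -0.2637, 0.1897]
tool_rot: [-0.5, -0.5, -0.5, 0.5]
contact_force: [-0.8, 1.9, -0.8]
gripper_width: 0.609
t: 23.7
eef_pos: [0.6504, -0.2637, 0.1883]
tool_rot: [0.5, 0.5, 0.5, -0.5]
contact_force: [-0.2, -0.2, -0.8]
gripper_width: 0.606
```

```bash
python3 -m jog '[{"gripper":0.6,"dx":0,"dy":0,"dz":-0.001,"rx":0,"ry":0,"rz":0},{"gripper":0.6,"dx":0,"dy":0,"dz":-0.0015,"rx":0,"ry":0,"rz":0},{"gripper":0.6,"dx":0,"dy":0,"dz":-0.0015,"rx":0,"ry":0,"rz":0}]'
```

```text
t: 24.0
eef_pos: [0.6505, -0.2637, 0.1873]
tool_rot: [0.5, 0.5, 0.5, -0.5]
contact_force: [-0.8, 0.3, 2.7]
gripper_width: 0.601
```

```bash
python3 -m jog '[{"gripper":0.6,"dx":0,"dy":0,"dz":-0.001,"rx":0,"ry":0,"rz":0},{"gripper":0.6,"dx":0,"dy":0,"dz":-0.001,"rx":0,"ry":0,"rz":0},{"gripper":0.6,"dx":0,"dy":0,"dz":-0.001,"rx":0,"ry":0,"rz":0}]'
```

```text
t: 24.3
eef_pos: [0.6506, -0.2638, 0.1872]
tool_rot: [0.5, 0.5, 0.5, -0.5]
contact_force: [-3.2, 1.2, 7.7]
gripper_width: 0.608
```

```bash
python3 -m jog '[{"gripper":0.35,"dx":0,"dy":0,"dz":0,"rx":0,"ry":0,"rz":0},{"gripper":0.2,"dx":0,"dy":0,"dz":0,"rx":0,"ry":0,"rz":0},{"gripper":0,"dx":0,"dy":0,"dz":0,"rx":0,"ry":0,"rz":0},{"gripper":0,"dx":0,"dy":0,"dz":0,"rx":0,"ry":0,"rz":0},{"gripper":0,"dx":0,"dy":0,"dz":0.015,"rx":0,"ry":0,"rz":0},{"gripper":0,"dx":0,"dy":0,"dz":0.04,"rx":0,"ry":0,"rz":0},{"gripper":0,"dx":0,"dy":0,"dz":0.07,"rx":0,"ry":0,"rz":0},{"gripper":0,"dx":0,"dy":0,"dz":0.07,"rx":0,"ry":0,"rz":0}]'
python3 -m jog '[{"gripper":0,"dx":-0.02,"dy":0.04,"dz":0,"rx":0,"ry":0,"rz":0},{"gripper":0,"dx":-0.041,"dy":0.08,"dz":0,"rx":0,"ry":0,"rz":0},{"gripper":0,"dx":-0.062,"dy":0.12,"dz":0,"rx":0,"ry":0,"rz":0},{"gripper":0.2,"dx":-0.083,"dy":0.16,"dz":0,"rx":0,"ry":0,"rz":0},{"gripper":0.3,"dx":-0.104,"dy":0.2,"dz":-0.02,"rx":0,"ry":0,"rz":0},{"gripper":0.4,"dx":-0.125,"dy":0.24,"dz":-0.045,"rx":0,"ry":0,"rz":0},{"gripper":0.4,"dx":-0.146,"dy":0.28,"dz":-0.07,"rx":0,"ry":0,"rz":0},{"gripper":0.4,"dx":-0.165,"dy":0.32,"dz":-0.09,"rx":0,"ry":0,"rz":0},{"gripper":0.4,"dx":-0.181,"dy":0.346,"dz":-0.115,"rx":0,"ry":0,"rz":0},{"gripper":0.4,"dx":-0.181,"dy":0.346,"dz":-0.135,"rx":0,"ry":0,"rz":0}]' 20
python3 - <<'E'
from h import *
look(["lid"],"d0")
c=read_camera("side");cyl("side",.026,.165,.188,(.65,-.263),c);cyl("side",.0305,.125,.152,(.65,-.263),c)
P,_=world(c,np.ones((400,640),bool));k=np.hypot(P[:,0]-.65,P[:,1]+.263)<.04;print("ztop",np.percentile(P[k,2],99))
# knob (z>.024) and tips
g=P[(np.hypot(P[:,0]-.469,P[:,1]-.083)<.02)&(P[:,2]>.026)&(P[:,2]<.06)];print("knob",len(g),np.percentile(g,[2,98],axis=0).round(4))
g=P[(np.hypot(P[:,0]-.469,P[:,1]-.083)<.06)&(P[:,2]>.07)];print("tip z",np.sort(g[:,2])[:8].round(4))
a=cv2.imread("pics/side_d0.png")[60:290,230:430]
cv2.imwrite("pics/d0c.png",cv2.resize(a,None,fx=2.6,fy=2.6,interpolation=cv2.INTER_CUBIC))
E
```

```text
t: 25.1
eef_pos: [0.653, -0.264, 0.2622]
tool_rot: [0.503, 0.502, 0.497, -0.498]
contact_force: [-0.0, 0.4, 0.2]
gripper_width: 0.999
t: 26.1
eef_pos: [0.4669, 0.0868, 0.1206]
tool_rot: [0.501, 0.498, 0.502, -0.498]
contact_force: [1.1, -0.8, 0.7]
gripper_width: 0.6
t 26.1 eef [0.4669 0.0868 0.1206] w 0.6 F [ 1.1 -0.8  0.7]
side lid 0.76 [324. 253.  24.  20.] lo [0.45  0.063 0.001] hi [0.496 0.104 0.039] mid [0.4732 0.0837 0.0199]
side cyl [ 0.65  -0.263] n 0 rms mm nan
side cyl [ 0.65  -0.263] n 0 rms mm nan
ztop 0.06750585789192404
knob 85 [[0.4599 0.0758 0.0263]
 [0.4808 0.0945 0.0397]]
tip z [0.106  0.1064 0.1071 0.1076 0.1078 0.1081 0.1086 0.1088]
  return _methods._mean(a, axis=axis, dtype=dtype,
  ret = ret.dtype.type(ret / rcount)
```

View pics/d0c.png

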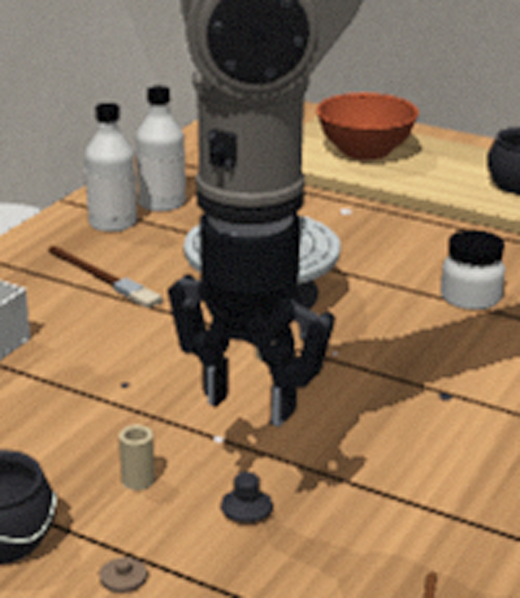

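```bash
python3 -m jog '[{"gripper":0.4,"dx":0,"dy":0.0005,"dz":-0.025,"rx":0,"ry":0,"rz":0},{"gripper":0.4,"dx":0,"dy":0.0005,"dz":-0.05,"rx":0,"ry":0,"rz":0},{"gripper":0.4,"dx":0,"dy":0.0005,"dz":-0.07,"rx":0,"ry":0,"rz":0},{"gripper":0.4,"dx":0,"dy":0.0005,"dz":-0.081,"rx":0,"ry":0,"rz":0},{"gripper":0.5,"dx":0,"dy":0.0005,"dz":-0.081,"rx":0,"ry":0,"rz":0},{"gripper":0.6,"dx":0,"dy":0.0005,"dz":-0.081,"rx":0,"ry":0,"rz":0},{"gripper":0.7,"dx":0,"dy":0.0005,"dz":-0.081,"rx":0,"ry":0,"rz":0},{"gripper":0.8,"dx":0,"dy":0.0005,"dz":-0.081,"rx":0,"ry":0,"rz":0},{"gripper":0.9,"dx":0,"dy":0.0005,"dz":-0.081,"rx":0,"ry":0,"rz":0},{"gripper":0.9,"dx":0,"dy":0.0005,"dz":-0.081,"rx":0,"ry":0,"rz":0}]' 20
python3 -m jog '[{"gripper":0.95,"dx":0,"dy":0,"dz":0,"rx":0,"ry":0,"rz":0},{"gripper":0.95,"dx":0,"dy":0,"dz":0,"rx":0,"ry":0,"rz":0}]'
```

```text
t: 27.35
eef_pos: [0.4702, 0.0829, 0.0408]
tool_rot: [0.5, 0.501, 0.5, -0.5]
contact_force: [-0.9, -0.0, 6.5]
gripper_width: 0.241
t: 27.55
eef_pos: [0.4702, 0.083, 0.0408]
tool_rot: [0.5, 0.501, 0.5, -0.5]
contact_force: [-1.5, -0.1, 7.6]
gripper_width: 0.237
```

```bash
python3 -m jog '[{"gripper":0.95,"dx":0,"dy":0,"dz":0.01,"rx":0,"ry":0,"rz":0},{"gripper":0.95,"dx":0,"dy":0,"dz":0.03,"rx":0,"ry":0,"rz":0},{"gripper":0.95,"dx":0,"dy":0,"dz":0.06,"rx":0,"ry":0,"rz":0},{"gripper":0.95,"dx":0,"dy":0,"dz":0.09,"rx":0,"ry":0,"rz":0},{"gripper":0.95,"dx":0,"dy":0,"dz":0.13,"rx":0,"ry":0,"rz":0},{"gripper":0.95,"dx":0,"dy":0,"dz":0.17,"rx":0,"ry":0,"rz":0},{"gripper":0.95,"dx":0,"dy":0,"dz":0.21,"rx":0,"ry":0,"rz":0},{"gripper":0.95,"dx":0,"dy":0,"dz":0.225,"rx":0,"ry":0,"rz":0},{"gripper":0.95,"dx":0,"dy":0,"dz":0.225,"rx":0,"ry":0,"rz":0}]'
python3 - <<'E'
from h import *
look(["lid"],"d1")
a=cv2.imread("pics/side_d1.png")[60:290,230:430]
cv2.imwrite("pics/d1c.png",cv2.resize(a,None,fx=2.6,fy=2.6,interpolation=cv2.INTER_CUBIC))
E
```

```text
t: 28.45
eef_pos: [0.4705, 0.0833, 0.2678]
tool_rot: [0.501, 0.501, 0.499, -0.499]
contact_force: [0.4, 0.3, -0.3]
gripper_width: 0.242
t 28.45 eef [0.4705 0.0833 0.2678] w 0.242 F [ 0.4  0.3 -0.3]
side lid 0.56 [327. 163.  24.  24.] lo [0.448 0.07  0.224] hi [0.489 0.104 0.262] mid [0.4686 0.087  0.2432]
```

View pics/d1c.png

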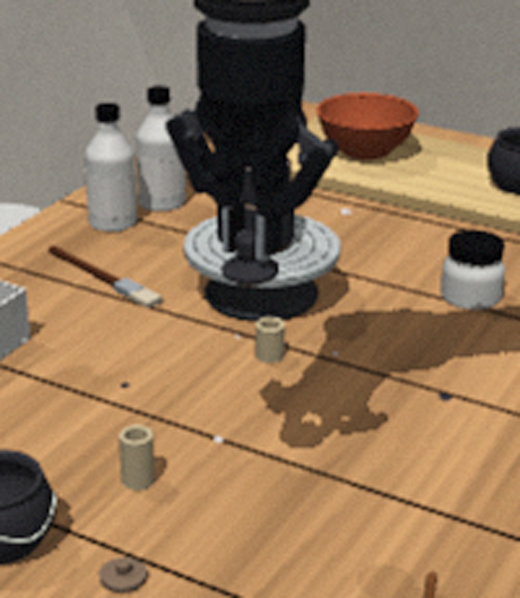

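```bash
python3 -m jog '[{"gripper":0.95,"dx":0.005,"dy":-0.01,"dz":0.005,"rx":0,"ry":0,"rz":0},{"gripper":0.95,"dx":0.015,"dy":-0.03,"dz":0.01,"rx":0,"ry":0,"rz":0},{"gripper":0.95,"dx":0.032,"dy":-0.06,"dz":0.01,"rx":0,"ry":0,"rz":0},{"gripper":0.95,"dx":0.05,"dy":-0.095,"dz":0.01,"rx":0,"ry":0,"rz":0},{"gripper":0.95,"dx":0.068,"dy":-0.13,"dz":0.01,"rx":0,"ry":0,"rz":0},{"gripper":0.95,"dx":0.086,"dy":-0.165,"dz":0.01,"rx":0,"ry":0,"rz":0},{"gripper":0.95,"dx":0.104,"dy":-0.2,"dz":0.01,"rx":0,"ry":0,"rz":0},{"gripper":0.95,"dx":0.122,"dy":-0.235,"dz":0.01,"rx":0,"ry":0,"rz":0},{"gripper":0.95,"dx":0.14,"dy":-0.27,"dz":0.01,"rx":0,"ry":0,"rz":0}]'
python3 -m jog '[{"gripper":0.95,"dx":0.016,"dy":-0.03,"dz":0,"rx":0,"ry":0,"rz":0},{"gripper":0.95,"dx":0.03,"dy":-0.055,"dz":0,"rx":0,"ry":0,"rz":0},{"gripper":0.95,"dx":0.038,"dy":-0.07,"dz":0,"rx":0,"ry":0,"rz":0},{"gripper":0.95,"dx":0.041,"dy":-0.077,"dz":-0.005,"rx":0,"ry":0,"rz":0},{"gripper":0.95,"dx":0.041,"dy":-0.077,"dz":-0.01,"rx":0,"ry":0,"rz":0},{"gripper":0.95,"dx":0.041,"dy":-0.077,"dz":-0.01,"rx":0,"ry":0,"rz":0},{"gripper":0.95,"dx":0.041,"dy":-0.077,"dz":-0.01,"rx":0,"ry":0,"rz":0}]'
python3 - <<'E'
from h import *
look(["lid"],"d2")
for i in range(2):
    c=read_camera("side");cyl("side",.022,.2275,.2365,(.65,-.263),c);cyl("side",.026,.165,.188,(.65,-.263),c);cyl("side",.0305,.125,.152,(.65,-.263),c)
a=cv2.imread("pics/side_d2.png")[50:200,250:420]
cv2.imwrite("pics/d2c.png",cv2.resize(a,None,fx=3.5,fy=3.5,interpolation=cv2.INTER_CUBIC))
E
```

```text
t: 29.55
eef_pos: [0.6095, -0.1898, 0.2738]
tool_rot: [-0.499, -0.5, -0.5, 0.501]
contact_force: [1.0, 0.3, -0.2]
gripper_width: 0.245
t: 30.25
eef_pos: [0.65, -0.2628, 0.2645]
tool_rot: [0.5, 0.5, 0.501, -0.5]
contact_force: [-0.1, 0.4, -0.0]
gripper_width: 0.241
t 30.25 eef [ 0.65   -0.2628  0.2645] w 0.241 F [-0.1  0.4 -0. ]
top lid 0.68 [450. 123.  17.  23.] lo [ 0.627 -0.28   0.169] hi [ 0.663 -0.243  0.261] mid [ 0.6453 -0.2614  0.2149]
side cyl [ 0.6512 -0.2645] n 43 rms mm 2.21
side cyl [ 0.6518 -0.2627] n 144 rms mm 2.23
side cyl [ 0.6509 -0.2634] n 187 rms mm 2.11
side cyl [ 0.6512 -0.2642] n 43 rms mm 2.46
side cyl [ 0.652  -0.2629] n 145 rms mm 2.02
side cyl [ 0.6513 -0.2629] n 185 rms mm 2.06
```

View pics/d2c.png

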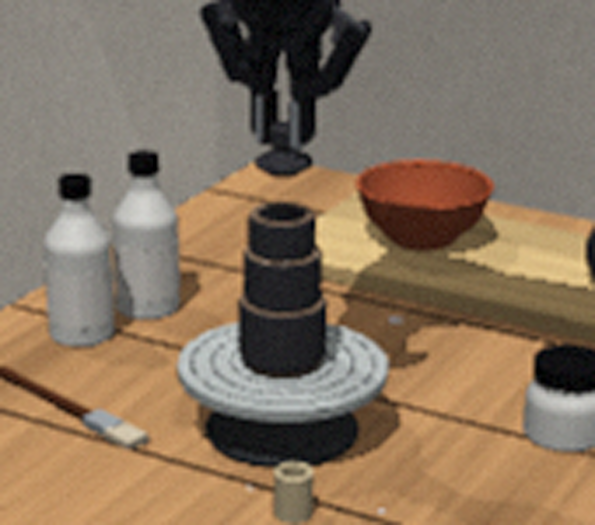

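```bash
python3 -m jog '[{"gripper":0.95,"dx":0.0005,"dy":0.0005,"dz":-0.012,"rx":0,"ry":0,"rz":0},{"gripper":0.95,"dx":0.0005,"dy":0.0005,"dz":-0.024,"rx":0,"ry":0,"rz":0},{"gripper":0.95,"dx":0.0005,"dy":0.0005,"dz":-0.03,"rx":0,"ry":0,"rz":0},{"gripper":0.95,"dx":0.0005,"dy":0.0005,"dz":-0.03,"rx":0,"ry":0,"rz":0},{"gripper":0.95,"dx":0.0005,"dy":0.0005,"dz":-0.032,"rx":0,"ry":0,"rz":0},{"gripper":0.95,"dx":0.0005,"dy":0.0005,"dz":-0.034,"rx":0,"ry":0,"rz":0},{"gripper":0.95,"dx":0.0005,"dy":0.0005,"dz":-0.036,"rx":0,"ry":0,"rz":0},{"gripper":0.95,"dx":0.0005,"dy":0.0005,"dz":-0.036,"rx":0,"ry":0,"rz":0}]'
python3 -m jog '[{"gripper":0.95,"dx":0,"dy":0,"dz":-0.001,"rx":0,"ry":0,"rz":0},{"gripper":0.95,"dx":0,"dy":0,"dz":-0.0015,"rx":0,"ry":0,"rz":0},{"gripper":0.95,"dx":0,"dy":0,"dz":-0.0015,"rx":0,"ry":0,"rz":0}]'
```

```text
t: 31.35
eef_pos: [0.6508, -0.2637, 0.2287]
tool_rot: [0.5, 0.5, 0.5, -0.5]
contact_force: [-0.0, -0.4, -0.6]
gripper_width: 0.239
t: 31.65
eef_pos: [0.6508, -0.2637, 0.2273]
tool_rot: [-0.5, -0.5, -0.5, 0.5]
contact_force: [0.3, 0.4, 0.7]
gripper_width: 0.243
```

```bash
python3 -m jog '[{"gripper":0.95,"dx":0,"dy":0,"dz":-0.001,"rx":0,"ry":0,"rz":0},{"gripper":0.95,"dx":0,"dy":0,"dz":-0.0015,"rx":0,"ry":0,"rz":0},{"gripper":0.95,"dx":0,"dy":0,"dz":-0.0015,"rx":0,"ry":0,"rz":0}]'
```

```text
t: 31.95
eef_pos: [0.651, -0.2637, 0.2263]
tool_rot: [0.5, 0.5, 0.5, -0.5]
contact_force: [-0.8, 0.0, 1.8]
gripper_width: 0.242
```

```bash
python3 -m jog '[{"gripper":0.95,"dx":0,"dy":0,"dz":-0.0007,"rx":0,"ry":0,"rz":0},{"gripper":0.95,"dx":0,"dy":0,"dz":-0.0007,"rx":0,"ry":0,"rz":0}]'
python3 -m jog '[{"gripper":0.7,"dx":0,"dy":0,"dz":0,"rx":0,"ry":0,"rz":0},{"gripper":0.6,"dx":0,"dy":0,"dz":0,"rx":0,"ry":0,"rz":0},{"gripper":0.5,"dx":0,"dy":0,"dz":0,"rx":0,"ry":0,"rz":0},{"gripper":0.4,"dx":0,"dy":0,"dz":0,"rx":0,"ry":0,"rz":0},{"gripper":0.4,"dx":0,"dy":0,"dz":0.01,"rx":0,"ry":0,"rz":0},{"gripper":0.4,"dx":0,"dy":0,"dz":0.03,"rx":0,"ry":0,"rz":0},{"gripper":0.4,"dx":0,"dy":0,"dz":0.06,"rx":0,"ry":0,"rz":0},{"gripper":0.4,"dx":0,"dy":0,"dz":0.08,"rx":0,"ry":0,"rz":0}]'
python3 -m jog '[{"gripper":0.4,"dx":-0.02,"dy":0.03,"dz":0.02,"rx":0,"ry":0,"rz":0},{"gripper":0.4,"dx":-0.045,"dy":0.07,"dz":0.02,"rx":0,"ry":0,"rz":0},{"gripper":0.4,"dx":-0.07,"dy":0.11,"dz":0.02,"rx":0,"ry":0,"rz":0},{"gripper":0.4,"dx":-0.1,"dy":0.15,"dz":0.02,"rx":0,"ry":0,"rz":0},{"gripper":0.4,"dx":-0.12,"dy":0.19,"dz":0.02,"rx":0,"ry":0,"rz":0},{"gripper":0.4,"dx":-0.14,"dy":0.23,"dz":0.02,"rx":0,"ry":0,"rz":0},{"gripper":0.4,"dx":-0.15,"dy":0.26,"dz":0.02,"rx":0,"ry":0,"rz":0},{"gripper":0.4,"dx":-0.15,"dy":0.26,"dz":0.02,"rx":0,"ry":0,"rz":0}]'
python3 - <<'E'
from h import *
look(["planter","slip_jar","prop_a","odd_lid","lid"],"f")
for n in("top","side"):
    c=read_camera(n)
    for r,a,b in((.022,.19,.196),(.026,.165,.188),(.0305,.125,.152),(.035,.074,.11)):
        try: cyl(n,r,a,b,(.65,-.263),c)
        except Exception as e: print(n,e)
    P,_=world(c,np.ones((400,640),bool));R=np.hypot(P[:,0]-.65,P[:,1]+.263);k=(R<.04);print("ztop",np.percentile(P[k,2],[98,99.5]))
    k=(abs(P[:,2]-.066)<.004)&(R<.1);h=cv2.convexHull(P[k][:,:2].astype(np.float32))[:,0]
    print(n,"wheel",least_squares(lambda p:np.hypot(h[:,0]-p[0],h[:,1]-p[1])-p[2],[.65,-.263,.08],loss="soft_l1",f_scale=.001).x.round(4))
a=cv2.imread("pics/side_f.png")[50:220,240:430];b=cv2.imread("pics/top_f.png")[70:260,210:520]
cv2.imwrite("pics/fc.png",np.hstack([cv2.resize(a,(340,304)),cv2.resize(b,(456,280+24))]))
E
```

```text
t: 32.15
eef_pos: [0.6514, -0.2638, 0.2261]
tool_rot: [0.5, 0.5, 0.499, -0.5]
contact_force: [-0.3, 0.9, 4.3]
gripper_width: 0.239
t: 32.95
eef_pos: [0.6515, -0.2637, 0.308]
tool_rot: [0.501, 0.5, 0.499, -0.5]
contact_force: [-0.9, -0.7, -0.3]
gripper_width: 0.598
t: 33.75
eef_pos: [0.4996, 0.0016, 0.3266]
tool_rot: [0.502, 0.499, 0.502, -0.497]
contact_force: [1.0, 0.1, -0.3]
gripper_width: 0.6
t 33.75 eef [0.4996 0.0016 0.3266] w 0.6 F [ 1.   0.1 -0.3]
top planter 0.64 [230. 162.  43.  37.] lo [0.581 0.171 0.002] hi [0.663 0.256 0.065] mid [0.6218 0.2136 0.0332]
top slip_jar 0.46 [446. 128.  23.  22.] lo [ 0.629 -0.283  0.192] hi [ 0.669 -0.244  0.223] mid [ 0.6493 -0.2634  0.2072]
top odd_lid 0.51 [234. 211.  14.  18.] lo [ 0.492  0.188 -0.001] hi [0.528 0.222 0.016] mid [0.5098 0.2052 0.0075]
top lid 0.79 [447. 128.  24.  27.] lo [ 0.63  -0.285  0.192] hi [ 0.669 -0.244  0.223] mid [ 0.6493 -0.2645  0.2077]
side planter 0.96 [229. 254.  41.  50.] lo [0.581 0.176 0.01 ] hi [0.669 0.264 0.065] mid [0.6252 0.22   0.0379]
side slip_jar 0.64 [411. 165.  27.  28.] lo [ 0.417 -0.401  0.
[... 310 characters left out ...]
[277. 280.  17.  13.] lo [ 0.495  0.189 -0.   ] hi [0.532 0.225 0.018] mid [0.5137 0.2068 0.0089]
side lid 0.72 [330. 109.  17.  13.] lo [ 0.632 -0.273  0.191] hi [ 0.666 -0.24   0.219] mid [ 0.6488 -0.2564  0.2051]
top cyl [ 0.6493 -0.2646] n 89 rms mm 2.24
top cyl [ 0.6491 -0.2642] n 111 rms mm 0.59
top cyl [ 0.6475 -0.2651] n 124 rms mm 0.49
top cyl [ 0.6462 -0.2643] n 162 rms mm 0.52
ztop [0.22213998 0.22338082]
top wheel [ 0.6475 -0.2661  0.0843]
side cyl [ 0.651  -0.2635] n 42 rms mm 2.66
side cyl [ 0.6521 -0.263 ] n 138 rms mm 2.01
side cyl [ 0.6514 -0.2633] n 188 rms mm 2.29
side cyl [ 0.6504 -0.263 ] n 286 rms mm 1.97
ztop [0.21638665 0.22036642]
side wheel [ 0.6496 -0.2632  0.085 ]
```

View pics/fc.png

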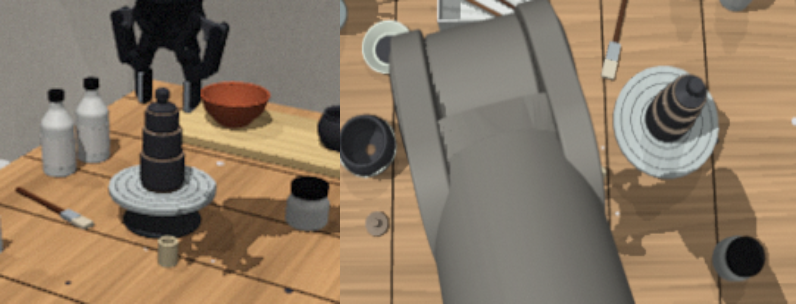

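The full stack stands upright at (162,140) on the wheel. Its top measures 0.222 m, which is the seated height (65+50+40+30+37 mm). The bystanders are where they started and the gripper is clear.

```bash
python3 -c "
from station import *
print(hand_in())"
```

```text
the job is handed in; nothing more can be done
None
```

The jar is stacked on the banding wheel in the order asked: large tier, medium tier, small tier, then lid. Each piece was lowered slowly until contact, released, and the gripper backed clear. I handed the job in at about 34 s of the 122 s allowed.

- **Seating:** the top of the finished stack reads 0.222–0.223 m in the top camera, and fully seated it should be 0.222 m. The side camera read slightly lower, 0.220 m. The gripper height at each piece's contact was within about 1 mm of the fully seated value.
- **Centring:** the large tier sits within about 2 mm of the wheel's centre in both cameras. The pieces line up with each other to about 2–3 mm, which is within their play.
- **Forces:** the highest reading at the end of any move was about 8 N; forces during the moves were not sampled.
- **Bystanders:** the planter, slip jar, taller prop and odd lid measured within a few millimetres of where they started. The shorter prop I only checked by eye, and it was standing in place.
- **Disagreements:** the two cameras differ by a steady 2–4 mm, so I worked from offsets within each camera. In the last check the networks mislabelled two things: the jar's lid as the slip jar in the top view, and the small tier as a prop in the side view. I ignored both because the pictures showed what they were.

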